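# Jack up the wafer iron and hold it

## Task

The wafer iron has a short foot: close its upper shell fully onto the lower one, rim to rim, then stand the lever jack on the table with its saddle centred under the lift point, which is the ear with the round boss on top. Give the pump handle one full trial stroke, ease the handle all the way back up so that the iron comes down gently with the jack still in place, then press the handle right down again and finish while holding it down, the iron raised on the jack alone, so that a colleague can slip a shim under the foot. Do not knock over or shift the other things on the table.

Things in the scene. Friction and masses are not known exactly. Their poses are not given: they have to be found in the camera images.
- iron: Wafer iron: grey case 200 x 200 mm, lower shell on top, rim at 97 mm. Origin on the table under the case's centre. Local z up; -y is the working side with two steel ears and the shell's bar handle; +y the hinge side. This frame is the pivot rail, which stays on the table; the bed (case, ears, shells, about 3 kg) tilts on it. It does not slide.
- bed (a joint): Tilt of the whole bed about a pivot along the iron's local x at local y = +90 mm, z = 12 mm: 0 = down, resting on the table, positive = its -y side raised, rad. Nothing but gravity holds it down; lifting at the ears takes about 10 to 16 N.
- lift_point (a point): Marked lift point: underside of the ear (steel tab 50 mm wide, 9 mm thick, 47 mm out from the case) that has a round boss, 18 mm wide and 7 mm high, on top just above it. At iron local (-60, -130, 66) mm, bed down. The like ear without boss at local x = +60 is not to be used. Open below to the table; the nearest foot begins 40 mm inward; case underside at 20 mm.
- shell (a joint): Hinge of the upper shell half: 0 = shut, rims meeting, positive = open, rad. It starts half open and the stiff hinge keeps it wherever it is left, so it has to be pushed all the way; pushing at the bar takes about 1 to 4 N. The hinge line runs along iron local x.
- shell_bar (a point): Middle of the bar handle of the upper shell: a black round bar 16 mm thick, 90 mm long along iron local x, 36 mm clear beyond the shell's edge. When shut it is at iron local (0, -133, 113) mm. It swings about the hinge line shell_hinge.
- shell_hinge (a point): Middle of the upper shell's hinge line, at iron local (0, 103, 97) mm when the bed is down. The shell is a 196 x 196 mm plate 30 mm thick that reaches from here to the bar.
- jack: Loose lever jack, 0.9 kg. Origin on its underside below the grey housing; local x points to the saddle (at x = 85 mm), z up; the handle points to -x. Base plate 8 mm thick, 80 wide, x = -150 to 105 mm. Housing: upright block 40 mm along x, 36 across y, top at 77 mm, the place to grip it (across y; 22 mm of base plate either side). A web 30 mm high joins it to the saddle's collar.
- saddle_top (a point): Centre of the top face of the jack's saddle, a steel disc 40 mm wide, at jack local (85, 0, 48) mm when lowered (18 mm below the lift point's height when both stand on the table). It rises 42 mm over a full stroke.
- pump (a joint): Pump handle: 0 = fully up, 0.6 = fully down, rad. The saddle rises 70 mm per rad and follows it both ways: no valve or ratchet, so when let go a spring and the load push the handle back up and the iron drops. The saddle meets the lift point at about 0.26; from there the handle needs about 8 to 14 N at its bar.
- pump_bar (a point): Middle of the rubber cross bar at the end of the pump handle, 18 mm thick, 68 mm long across the jack (local y), 110 mm from the pivot. At jack local (-119, 0, 114) mm when up and (-129, 0, 50) mm when fully down; it moves on an arc about pump_pivot.
- pump_pivot (a point): Pivot of the pump handle, at jack local (-20, 0, 66) mm.
- bowl: Bystander, leave alone: white ceramic bowl, 120 mm wide, 60 mm high.
- tin: Bystander, leave alone: steel tin, 60 mm wide, 75 mm high.
- spatula: Bystander, leave alone: wooden spatula lying flat; origin near its middle.
- weight: Bystander, leave alone: brass balance weight, 40 mm wide, 46 mm high.
- mould: Bystander, leave alone: wooden sweet mould, a 90 x 200 x 30 mm block with three round hollows.
- cutter: Bystander, leave alone: round steel cutter ring, 56 mm wide, 35 mm high.
- cup: Bystander, leave alone: blue ceramic cup, 66 mm wide, 80 mm high.

How it is judged:
By the outcome, as a careful person would: the job done as asked, in the order asked, and still so for the second after the job is handed in, while the arm keeps its last pose, push and grip.
It also fails if it takes over 67 s, if anything falls off the work surface, if the arm or the gripper's body presses on something with over 40 N, if the wrist force passes 120 N, or if a joint passes its speed limit or range.

## Robot

A 6-joint arm with a two-finger parallel gripper is mounted at the origin on the work surface. World frame = base frame: x ahead of the robot, y to its left, z up, the work surface at z = 0. Lengths are in mm, angles in degrees, forces in N, time in s.
With the tool pointing down it reaches from about 350 to 850 mm from the base axis. Payload 8.1 kg.
Tool frame: the origin (TCP) lies on the centre line of the jaws, within the pads' length; the fingertips stand 19 mm ahead of it and the grasp point (between the pads) is the TCP; z points along the fingers, y is the direction in which the jaws open and shut (so a half turn about z gives the same grasp; the last joint's range is limited). The gripper opens to 85 mm and grips with 20 to 120 N. Pads are 22 mm wide; open, the fingers measure 114 mm over their backs; the gripper's body (76 mm by 85 mm) begins 54 mm behind the grasp point. The pads swing forward as they close: fully open they stand 13 mm farther back than shut.
Start: joints at [58.934, 7.471, 85.268, -0, 87.261, -4.893], TCP at [264.627, 538.496, 250.292] pointing down, gripper open.
Joint ranges: [-169.43, 169.43], [-51.17, 129.36], [1.28, 143.12], [-76.62, 256.62], [0, 156.53], [-152.29, 152.29]. Speed limits (degrees/s): [136.94, 136.94, 159.86, 180, 180, 180].

## Interface

Orientations are given as [roll, pitch, yaw] about the fixed x, y, z axes, in that order (R = Rz(yaw) Ry(pitch) Rx(roll)).
In Python, from bench import r, viewer gives the robot as it stands.
- The arm moves only by the tool carry_out, never from a script. Its argument "commands" is a list that holds one entry, the list of rows, each a list of 7 numbers: the finger opening in mm, from 0 to 85.4, then the shift along the tool's x, y, z in mm, then the turn, a rotation vector about the tool's x, y, z in degrees. A call has 1 to 5 rows; each row is the pose to reach, as a shift and turn from the pose commanded when the call began, along the tool's axes at that moment; what a row does not reach only later rows make up. A row lasts 1/8 s, in which the tool goes at most 62.5 mm and 10.7 degrees, less where a joint would pass 70% of its speed; a pose out of reach is approached as far as the arm can. A call with a gripper value outside its range is refused whole. The fingers move at their own pace and stop on an object; "grip_force" is the grip in N (left out, the last holds). Time passes only in rows, so rows that repeat a pose let the fingers close. It gives the time, the measured TCP pose, the force and the opening at its end, in the units of the state.
- r.sense(): the state, without advancing time (a new reading comes with each control period).
- viewer.snapshot(name): name is "scene" or "top" or "wrist"; returns the picture (480x640x3 uint8, red, green, blue); there is no depth.
- viewer.calibration(name): a dict with "camera_matrix" (3x3 intrinsics, pixels), "rvec" (rotation vector, rad) and "tvec" (3), from world to camera coordinates, as OpenCV has them. Camera axes: x right, y down, z forward; pixel columns grow to the right and rows downward; lengths in mm; the calibration is good to about 2 mm. A picture is of the moment at which its call begins: read the wrist's pose just before it. calibration takes no time and is no camera call; for the wrist camera it gives the pose at the moment of the call.
- r.hand_in(): hands the job in, once; it reports no verdict.
The state is a dict: "time": time; "joint_pos": joint angles; "qd": joint speeds; "joint_efforts": joint torques, N m; "tool_pos": TCP position; "tcp_rot": TCP orientation; "ft_force": force on the tool from outside, world axes, zero at the start; "wrist_torque": the same for the moment, N m; "finger_gap": finger opening in mm.
Only numpy, scipy, OpenCV 4.12 (cv2) and the standard library are available. Lean on these libraries where they do the work, as an engineer would, in place of code of your own. Each camera call takes 0.05 s, during which the arm holds its last target. There are 200 camera calls.

## Working session

There is one attempt and no reset: what is moved stays moved. The work goes in short steps, Python scripts to look and compute and a tool call to move; the robot and the scene stay as the last step left them, time stands still between calls to the robot, and variables do not carry over. Pictures are saved under pics/ and viewed, about 8 in all and at most 12, crops included, and the job is handed in when it is done.

Besides the shell and the picture viewer there is one more tool, called after "Call:" as a command line: name --argument value ..., lists and objects as JSON in quotes. carry_out: Moves the arm, as the interface text tells. Its arguments: {"type":"object","properties":{"commands":{"type":"array","items":{"type":"array","items":{"type":"array","items":{"type":"number"}}}},"grip_force":{"type":"number"}},"required":["commands"]}

```bash
ls; mkdir -p pics
python3 - <<'E'
from bench import r, viewer
import cv2
for n in ["scene","top"]:
    im=viewer.snapshot(n); cv2.imwrite(f"pics/{n}0.png",im[:,:,::-1])
    c=viewer.calibration(n); print(n,c)
print(r.sense())
E
```

```text
pics
scene {'camera_matrix': array([[452.3647182 ,   0.        , 316.79900274],
       [  0.        , 452.3647182 , 242.58640939],
       [  0.        ,   0.        ,   1.        ]]), 'rvec': array([ 1.97435142,  1.4959684 , -0.59196234]), 'tvec': array([-163.71747288, -343.30408284, 1584.82851235])}
top {'camera_matrix': array([[593.96762843,   0.        , 317.07003671],
       [  0.        , 593.96762843, 225.34516535],
       [  0.        ,   0.        ,   1.        ]]), 'rvec': array([ 2.18777612, -2.15289594,  0.13361977]), 'tvec': array([ -14.60978157,  581.72410468, 1679.00268787])}
{'time': 0.1, 'joint_pos': array([ 5.89340557e+01,  7.51305542e+00,  8.53234311e+01,  8.63544066e-04,
        8.72616086e+01, -4.89312989e+00]), 'qd': array([-0.05089025, -0.07757263, -0.08486035,  0.02473649, -0.11204676,
       -0.11233566]), 'joint_efforts': array([ 7.84350450e-04, -5.70957899e+01, -5.01941907e+01, -3.13772152e-04,
        8.19823996e-03, -2.20434589e-05]), 'tool_pos': array([264.38204994, 538.09092101, 249.32184182]), 'tcp_rot': array([-1.79902336e+02, -9.22659829e-03,  1.53827136e+02]), 'ft_force': array([-0.04268758, -0.67085456, -0.08561305]), 'wrist_torque': array([ 0.00538117, -0.02274424,  0.0270691 ]), 'finger_gap': 85.61406023049365}
```

View pics/scene0.png

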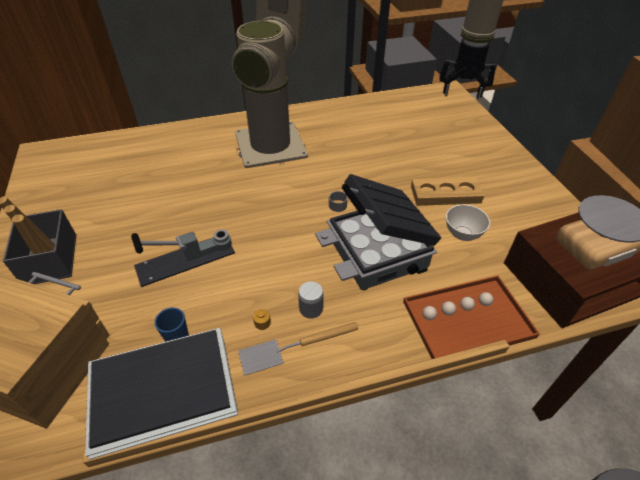

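View pics/top0.png

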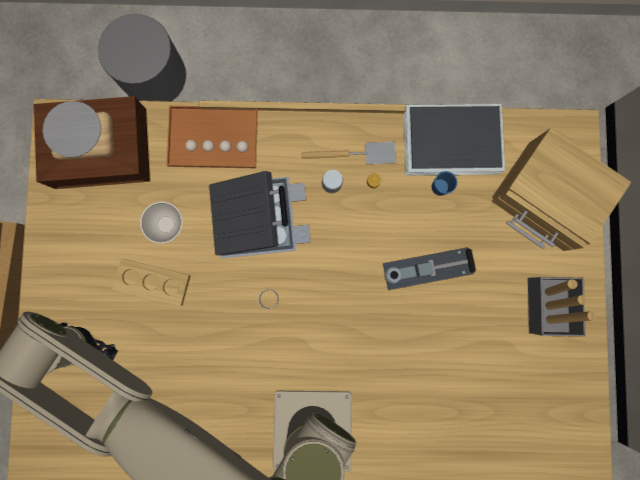

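Run:
```python
import cv2,numpy as np
s=cv2.imread("pics/scene0.png");t=cv2.imread("pics/top0.png")
def c(im,x,y): return cv2.resize(im[y:y+75,x:x+100],(400,300),interpolation=cv2.INTER_CUBIC)
def C(im,x,y,w,h,W,H): return cv2.resize(im[y:y+h,x:x+w],(W,H),interpolation=cv2.INTER_CUBIC)
a=np.hstack([C(s,310,170,133,100,400,300),c(t,225,170)])
b=np.hstack([C(s,125,210,133,100,400,300),C(t,380,225,100,75,400,300)])
cv2.imwrite("pics/m1.png",np.vstack([a,b]))
```

```text
(no output)
```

View pics/m1.png

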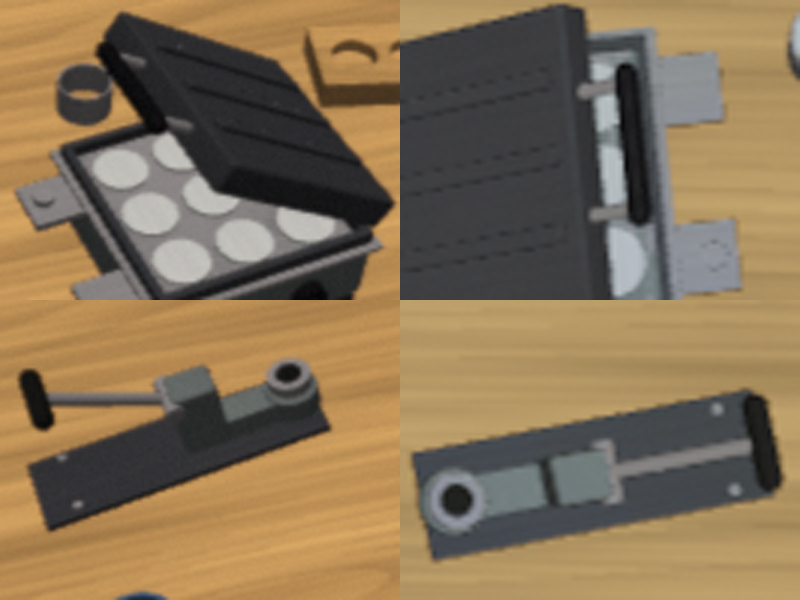

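```bash
cat > h.py <<'E'
from bench import r, viewer
import cv2,numpy as np
from scipy.spatial.transform import Rotation as R
def P(c): return c["camera_matrix"]@np.hstack([cv2.Rodrigues(c["rvec"])[0],c["tvec"].reshape(3,1)])
def tri(c1,p1,c2,p2):
    X=cv2.triangulatePoints(P(c1),P(c2),np.array(p1,float).reshape(2,1),np.array(p2,float).reshape(2,1));return (X[:3]/X[3]).ravel()
def onz(c,p,z):
    M=cv2.Rodrigues(c["rvec"])[0];o=-M.T@c["tvec"].ravel()
    d=M.T@np.linalg.inv(c["camera_matrix"])@np.array([p[0],p[1],1.]);return o+d*(z-o[2])/d[2]
def proj(c,X): 
    return cv2.projectPoints(np.atleast_2d(np.array(X,float)),c["rvec"],c["tvec"],c["camera_matrix"],None)[0].reshape(-1,2)
E
python3 - <<'E'
from h import *
np.set_printoptions(suppress=True,precision=1)
s=viewer.calibration("scene");t=viewer.calibration("top")
for n,a,b in [("boss",(324,236.2),(304.5,233.5)),("bar",(354.2,198.9),(283.5,205.75)),("saddle",(221.1,234.3),(394.25,274.75)),("pump",(137,243),(470.5,260.75)),("housing",(187.8,237.3),(425.5,269.5))]:
    print(n,tri(s,a,t,b))
for n,p,z in [("nearA",(309.25,224.75),75),("nearB",(310.25,242.5),75),("farA",(304.75,183),75),("farB",(306,200),75),("boss",(304.5,233.5),82),("saddle",(394.25,274.75),48),("pump",(470.5,260.75),114),("hous",(425.5,269.5),77),
 ("b1",(383.25,263),8),("b2",(388.25,289.7),8),("cutter",(269,298),35),("tin",(333,178),75),("weight",(374,180),46),("mould",(187,303),30)]: print(n,onz(t,p,z))
E
```

```text
boss [553.3  31.4  81.1]
bar [607.6  84.5 242. ]
saddle [ 443.1 -224.1   50.2]
pump [ 482.4 -423.9  114.3]
housing [ 458.2 -307.6   77.3]
nearA [578.4  17.2  75. ]
nearB [528.5  13.6  75. ]
farA [697.1  32.   75. ]
farB [648.5  27.6  75. ]
boss [552.9  30.1  82. ]
saddle [ 443.  -225.9   48. ]
pump [ 482.5 -425.2  114. ]
hous [ 458.1 -309.    77. ]
b1 [ 477.7 -199.5    8. ]
b2 [ 400.8 -214.3    8. ]
cutter [372.1 127.9  35. ]
tin [712.9 -47.8  75. ]
weight [ 714.8 -167.4   46. ]
mould [354.4 360.1  30. ]
```

```bash
cat >> h.py <<'E'
def plan(a,b,n,per=5):
    """a,b=(x,y,z,yaw); tool down; print rows from a to b in n rows grouped per call"""
    a=np.array(a,float);b=np.array(b,float);pts=[a+(b-a)*i/n for i in range(n+1)]
    for k in range(0,n,per):
        s=pts[k];Rs=R.from_euler('xyz',[180,0,s[3]],degrees=True)
        print("call",[[*np.round(Rs.inv().apply((p-s)[:3]),1),0,0,round(-(p-s)[3],2)] for p in pts[k+1:k+1+per]])
E
python3 -c "
from h import *
plan((264.6,538.5,250.3,153.83),(607.6,84.5,300,96.9),10)"
```

```text
call [[np.float64(-50.8), np.float64(-25.6), np.float64(-5.0), 0, 0, np.float64(5.69)], [np.float64(-101.6), np.float64(-51.2), np.float64(-9.9), 0, 0, np.float64(11.39)], [np.float64(-152.4), np.float64(-76.9), np.float64(-14.9), 0, 0, np.float64(17.08)], [np.float64(-203.2), np.float64(-102.5), np.float64(-19.9), 0, 0, np.float64(22.77)], [np.float64(-254.0), np.float64(-128.1), np.float64(-24.8), 0, 0, np.float64(28.47)]]
call [[np.float64(-56.9), np.float64(1.7), np.float64(-5.0), 0, 0, np.float64(5.69)], [np.float64(-113.8), np.float64(3.4), np.float64(-9.9), 0, 0, np.float64(11.39)], [np.float64(-170.6), np.float64(5.1), np.float64(-14.9), 0, 0, np.float64(17.08)], [np.float64(-227.5), np.float64(6.8), np.float64(-19.9), 0, 0, np.float64(22.77)], [np.float64(-284.4), np.float64(8.5), np.float64(-24.9), 0, 0, np.float64(28.47)]]
```

Call:
carry_out --commands '[[[40,-50.8,-25.6,-10,0,0,5.69],[20,-101.6,-51.2,-20,0,0,11.39],[0,-152.4,-76.9,-30,0,0,17.08],[0,-203.2,-102.5,-40,0,0,22.77],[0,-254,-128.1,-45,0,0,28.47]]]' --grip_force 20

```text
time: 0.72
tool_pos: [436.9, 309.9, 295.7]
tcp_rot: [180.0, 0.0, 125.2]
ft_force: [0.3, 1.1, 0.1]
finger_gap: 0.2
```

Call:
carry_out --commands '[[[0,-56.9,1.7,-1,0,0,5.69],[0,-113.8,3.4,-2,0,0,11.39],[0,-170.6,5.1,-3,0,0,17.08],[0,-227.5,6.8,-4,0,0,22.77],[0,-284.4,8.5,-5,0,0,28.47]]]'

```text
time: 1.35
tool_pos: [608.3, 82.8, 299.9]
tcp_rot: [-180.0, -0.0, 96.7]
ft_force: [0.8, 0.8, 0.2]
finger_gap: -0.0
```

Call:
carry_out --commands '[[[0,2,0,27,0,0,0],[0,-3,0,38,0,0,0],[0,-10.7,0,50.7,0,0,0],[0,-17,0,61.5,0,0,0],[0,-22.7,0,72.3,0,0,0]]]'

```text
time: 1.98
tool_pos: [610.4, 61.8, 227.8]
tcp_rot: [180.0, 0.0, 96.9]
ft_force: [-1.0, -2.0, 1.8]
finger_gap: -0.2
```

Call:
carry_out --commands '[[[0,-5,0,11.5,0,0,0],[0,-9.6,0,22.8,0,0,0],[0,-13.5,0,34.6,0,0,0],[0,-17,0,46.5,0,0,0],[0,-19,0,56.5,0,0,0]]]'

```text
time: 2.6
tool_pos: [612.4, 42.9, 170.4]
tcp_rot: [-180.0, -0.0, 96.9]
ft_force: [-0.3, -0.4, 0.1]
finger_gap: 0.0
```

Call:
carry_out --commands '[[[0,-2,0,10.5,0,0,0],[0,-3.3,0,19,0,0,0],[0,-4,0,25,0,0,0],[0,-4.3,0,30,0,0,0],[0,-4.3,0,32,0,0,0]]]'

```text
time: 3.22
tool_pos: [613.1, 38.8, 139.8]
tcp_rot: [180.0, 0.0, 96.9]
ft_force: [-4.4, -1.6, 8.7]
finger_gap: -0.2
```

Call:
carry_out --commands '[[[0,0,0,1.5,0,0,0],[0,0,0,3,0,0,0],[0,0,0,3,0,0,0]]]'

```text
time: 3.6
tool_pos: [613.3, 38.8, 139.6]
tcp_rot: [179.9, 0.0, 96.9]
ft_force: [-11.2, -0.6, 17.8]
finger_gap: -0.2
```

Run:
```python
from h import *
print(r.sense()["ft_force"],r.sense()["tool_pos"])
plan((612.9,38.9,180,96.9),(465,-280,180,101.1),6)
plan((612.9,38.9,180,96.9),(459.0,-308,180,101.1),6)
```

```text
[-11.20385172  -0.6025525   17.83013244] [613.33081882  38.81617796 139.56273222]
call [[np.float64(-49.8), np.float64(-30.9), np.float64(-0.0), 0, 0, np.float64(-0.7)], [np.float64(-99.6), np.float64(-61.7), np.float64(-0.0), 0, 0, np.float64(-1.4)], [np.float64(-149.4), np.float64(-92.6), np.float64(-0.0), 0, 0, np.float64(-2.1)], [np.float64(-199.2), np.float64(-123.4), np.float64(-0.0), 0, 0, np.float64(-2.8)], [np.float64(-249.0), np.float64(-154.3), np.float64(-0.0), 0, 0, np.float64(-3.5)]]
call [[np.float64(-47.8), np.float64(-33.8), np.float64(-0.0), 0, 0, np.float64(-0.7)]]
call [[np.float64(-54.3), np.float64(-32.4), np.float64(-0.0), 0, 0, np.float64(-0.7)], [np.float64(-108.6), np.float64(-64.8), np.float64(-0.0), 0, 0, np.float64(-1.4)], [np.float64(-162.9), np.float64(-97.2), np.float64(-0.0), 0, 0, np.float64(-2.1)], [np.float64(-217.3), np.float64(-129.6), np.float64(-0.0), 0, 0, np.float64(-2.8)], [np.float64(-271.6), np.float64(-162.1), np.float64(-0.0), 0, 0, np.float64(-3.5)]]
call [[np.float64(-52.2), np.float64(-35.7), np.float64(-0.0), 0, 0, np.float64(-0.7)]]
```

Call:
carry_out --commands '[[[0,0,0,-22,0,0,0],[0,0,0,-45,0,0,0],[40,-49.8,-30.9,-60,0,0,-0.7],[85,-99.6,-61.7,-60,0,0,-1.4],[85,-149.4,-92.6,-60,0,0,-2.1]]]'

```text
time: 4.22
tool_pos: [538.7, -121.9, 197.3]
tcp_rot: [179.9, 0.0, 99.1]
ft_force: [-0.1, 0.1, -0.3]
finger_gap: 54.4
```

Call:
carry_out --commands '[[[85,-48.7,-32.7,0,0,0,-0.7],[85,-97.4,-65.5,0,0,0,-1.4],[85,-147,-98,0,0,0,-2.1],[85,-147,-98,0,0,0,-2.1]]]'

```text
time: 4.72
tool_pos: [463.6, -284.7, 196.9]
tcp_rot: [-180.0, 0.1, 100.8]
ft_force: [0.1, 0.3, 0.3]
finger_gap: 84.9
```

Run:
```python
from h import *
np.set_printoptions(suppress=True,precision=2)
s=r.sense();print(s["tool_pos"],s["tcp_rot"],s["joint_pos"])
c=viewer.calibration("wrist");im=viewer.snapshot("wrist");cv2.imwrite("pics/w1.png",im[:,:,::-1]);np.save("w1.npy",[P(c)])
h=np.deg2rad(101.1);ex=np.array([np.cos(h),np.sin(h)]);ey=np.array([-ex[1],ex[0]]);o=np.array([459.5,-308.2])
def J(x,y,z): return [*(o+x*ex+y*ey),z]
print(proj(c,[J(85,0,48),J(20,18,77),J(20,-18,77),J(-20,18,77),J(-20,-18,77),J(105,40,8),J(105,-40,8)]))
```

```text
[ 463.56 -284.71  196.9 ] [-180.      0.08  100.79] [-36.92   0.55  98.14  -0.06  81.25 -47.7 ]
[[304.98 148.15]
 [281.   240.74]
 [329.39 240.45]
 [282.98 289.44]
 [329.15 289.16]
 [259.55 121.69]
 [352.69 121.08]]
```

View pics/w1.png

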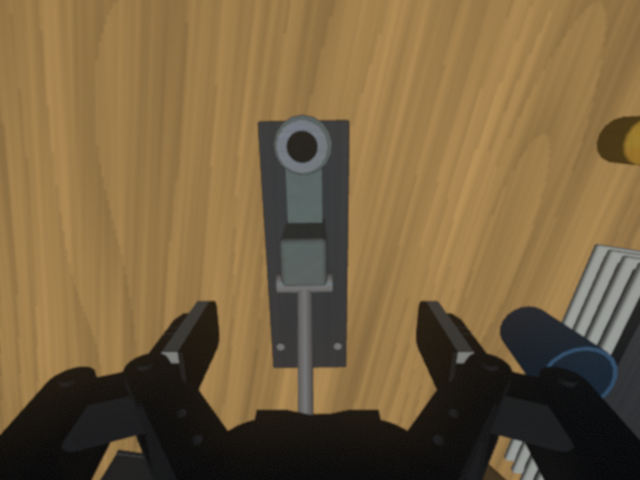

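Call:
carry_out --commands '[[[85,-12,-6,20,0,0,0],[85,-21.4,-10.3,55,0,0,-0.2],[85,-21.4,-10.3,100,0,0,-0.2],[85,-21.4,-10.3,135,0,0,-0.2],[85,-21.4,-10.3,149,0,0,-0.2]]]'

```text
time: 5.4
tool_pos: [457.7, -301.7, 43.6]
tcp_rot: [-179.8, -0.3, 101.4]
ft_force: [0.3, -0.6, 0.6]
finger_gap: 85.1
```

Call:
carry_out --commands '[[[60,0,0,0,0,0,0],[40,0,0,0,0,0,0],[30,0,0,0,0,0,0],[30,0,0,0,0,0,0],[30,0,0,0,0,0,0]]]' --grip_force 70

```text
time: 6.02
tool_pos: [460.0, -305.2, 49.6]
tcp_rot: [179.9, 0.1, 101.3]
ft_force: [-3.5, -0.5, 6.8]
finger_gap: 35.6
```

```bash
python3 -c "
from h import *
print(r.sense()['tool_pos'],r.sense()['ft_force'])
plan((460,-305.2,60,101.3),(570.3,-111.5,60,96.9),8,4)"
```

```text
[ 459.95966424 -305.19770342   49.5517088 ] [-3.48044356 -0.46329939  6.77534171]
call [[np.float64(21.0), np.float64(18.3), np.float64(0.0), 0, 0, np.float64(0.55)], [np.float64(42.1), np.float64(36.5), np.float64(0.0), 0, 0, np.float64(1.1)], [np.float64(63.1), np.float64(54.8), np.float64(0.0), 0, 0, np.float64(1.65)], [np.float64(84.2), np.float64(73.1), np.float64(0.0), 0, 0, np.float64(2.2)]]
call [[np.float64(21.7), np.float64(17.4), np.float64(0.0), 0, 0, np.float64(0.55)], [np.float64(43.5), np.float64(34.9), np.float64(0.0), 0, 0, np.float64(1.1)], [np.float64(65.2), np.float64(52.3), np.float64(0.0), 0, 0, np.float64(1.65)], [np.float64(86.9), np.float64(69.8), np.float64(0.0), 0, 0, np.float64(2.2)]]
```

Call:
carry_out --commands '[[[30,0,0,-4,0,0,0],[30,0,0,-10,0,0,0],[30,0,0,-14,0,0,0],[30,0,0,-14,0,0,0]]]'

```text
time: 6.52
tool_pos: [459.5, -304.2, 61.8]
tcp_rot: [180.0, 0.0, 101.3]
ft_force: [-0.2, 0.6, -8.9]
finger_gap: 35.8
```

Call:
carry_out --commands '[[[30,21,18.3,0,0,0,0.55],[30,42.1,36.5,0,0,0,1.1],[30,63.1,54.8,0,0,0,1.65],[30,84.2,73.1,0,0,0,2.2]]]'

```text
time: 7.02
tool_pos: [514.7, -206.3, 61.2]
tcp_rot: [-180.0, -0.0, 99.1]
ft_force: [0.4, -0.5, -8.5]
finger_gap: 35.3
```

Call:
carry_out --commands '[[[30,21.7,17.4,0,0,0,0.55],[30,43.5,34.9,2,0,0,1.1],[30,65.2,52.3,4,0,0,1.65],[30,86.9,69.8,6,0,0,2.2],[30,86.9,69.8,6,0,0,2.2]]]'

```text
time: 7.65
tool_pos: [570.2, -108.4, 55.0]
tcp_rot: [-180.0, -0.0, 97.0]
ft_force: [-0.4, -0.1, -9.3]
finger_gap: 35.0
```

Run:
```python
from h import *
np.set_printoptions(suppress=True,precision=2)
s=r.sense();print(s["tool_pos"],s["tcp_rot"])
ims={}
for n in ["wrist","top","scene"]:
    c=viewer.calibration(n);ims[n]=viewer.snapshot(n)[:,:,::-1].copy();np.save(n+"2.npy",c,allow_pickle=True)
    cv2.imwrite(f"pics/{n}2.png",ims[n])
    print(n,proj(c,[[553.1,30.7,82],[561.0,-34.5,54]]))
def C(im,x,y,w,h): return cv2.resize(im[y:y+h,x:x+w],(400,300),interpolation=cv2.INTER_CUBIC)
w=cv2.resize(ims["wrist"],(400,300))
a=np.hstack([C(ims["wrist"],210,0,200,150),w]);b=np.hstack([C(ims["scene"],230,190,133,100),C(ims["top"],275,190,100,75)])
cv2.imwrite("pics/m2.png",np.vstack([a,b]))
```

```text
[ 570.15 -108.44   55.  ] [-179.99   -0.05   97.02]
wrist [[ 315.68 -181.36]
 [ 316.01  138.15]]
top [[304.27 233.41]
 [327.35 231.98]]
scene [[322.77 235.98]
 [299.3  250.54]]
```

View pics/m2.png

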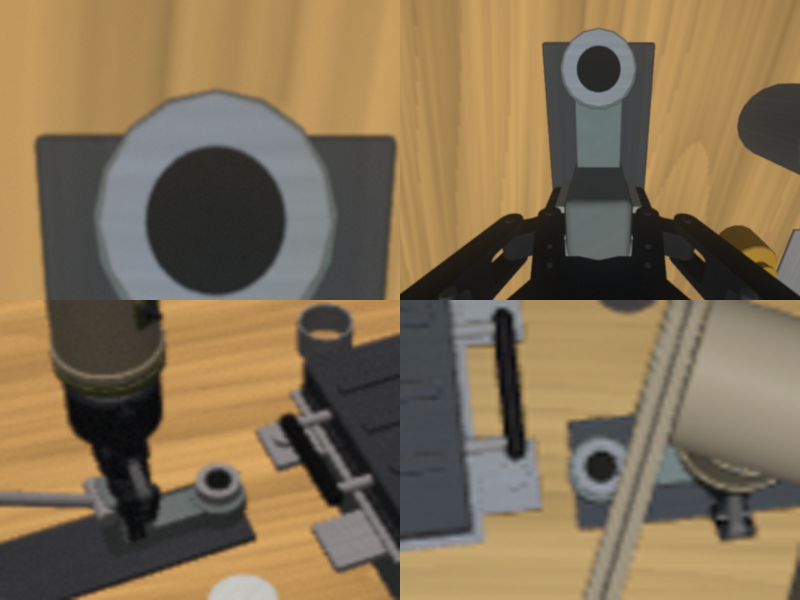

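Run:
```python
from h import *
np.set_printoptions(suppress=True,precision=2)
L=lambda n:np.load(n+"2.npy",allow_pickle=True).item()
s,t,w=L("scene"),L("top"),L("wrist")
print(tri(s,(301.8,249.7),t,(325,231.5)),onz(t,(325,231.5),54),onz(s,(301.8,249.7),54),onz(w,(317.5,109),54),tri(w,(317.5,109),t,(325,231.5)))
print(onz(t,(304.5,233.5),82),onz(s,(324,236.2),82))
for n,c in (("t",t),("s",s)): print(n,proj(c,[[553.1,30.7,82]]))
```

```text
[562.   -27.85  56.3 ] [562.25 -27.81  54.  ] [559.92 -27.56  54.  ] [560.36 -25.02  54.  ] [559.92 -26.92  78.98]
[552.87  30.06  82.  ] [554.7   33.54  82.  ]
t [[304.27 233.41]]
s [[322.77 235.98]]
```

Run:
```python
from h import *
w=np.load("wrist2.npy",allow_pickle=True).item()
print(-cv2.Rodrigues(w["rvec"])[0].T@w["tvec"].ravel())
```

```text
[560.89804638 -31.04135251 178.30819145]
```

Call:
carry_out --commands '[[[30,10,0,0,0,0,0],[30,20,0,0,0,0,0],[30,28,0,0,0,0,0],[30,28,0,0,0,0,0]]]'

```text
time: 8.3
tool_pos: [566.1, -81.8, 55.5]
tcp_rot: [-180.0, -0.0, 96.9]
ft_force: [0.7, 0.4, -8.6]
finger_gap: 35.6
```

Call:
carry_out --commands '[[[30,10,0,0,0,0,0],[30,20,0,0,0,0,0],[30,27,0,0,0,0,0],[30,30.7,0,0,0,0,0],[30,30.7,0,0,0,0,0]]]'

```text
time: 8.93
tool_pos: [562.6, -51.8, 55.5]
tcp_rot: [-180.0, 0.0, 96.9]
ft_force: [-0.1, -0.1, -8.2]
finger_gap: 35.4
```

Run:
```python
from h import *
np.set_printoptions(suppress=True,precision=2)
s=r.sense();print(s["tool_pos"],s["tcp_rot"],s["ft_force"])
c=viewer.calibration("wrist");im=viewer.snapshot("wrist")[:,:,::-1];np.save("wrist3.npy",c,allow_pickle=True)
cv2.imwrite("pics/w3.png",cv2.resize(im[0:300,120:520],(800,600),interpolation=cv2.INTER_CUBIC))
h=np.deg2rad(96.9);e=np.array([np.cos(h),np.sin(h)]);
print(c)
```

```text
[562.62 -51.84  55.5 ] [-180.      0.     96.92] [-0.07 -0.07 -8.22]
{'camera_matrix': array([[344.17,   0.  , 317.2 ],
       [  0.  , 344.17, 237.88],
       [  0.  ,   0.  ,   1.  ]]), 'rvec': array([-2.83, -0.17, -0.03]), 'tvec': array([-552.75,  -93.24,  157.21])}
```

View pics/w3.png

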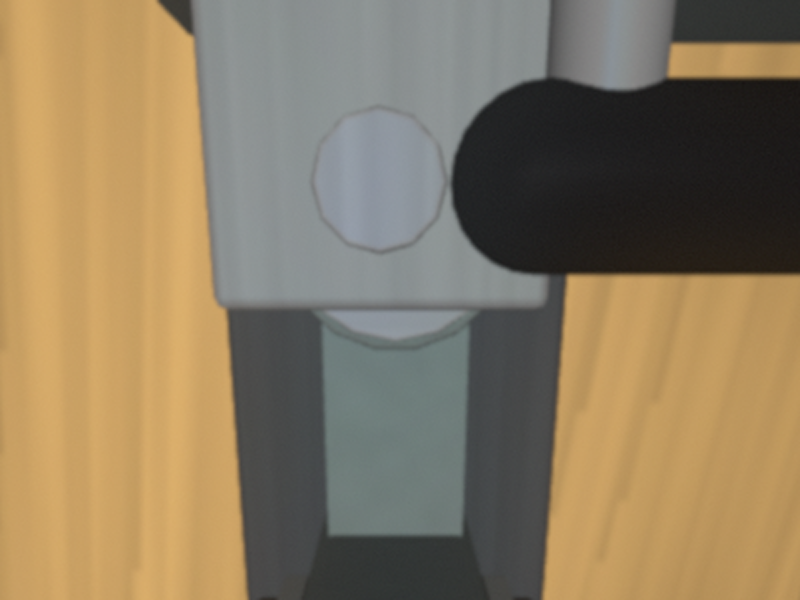

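Run:
```python
from h import *
np.set_printoptions(suppress=True,precision=2)
w=np.load("wrist3.npy",allow_pickle=True).item()
h=np.deg2rad(96.9);ex=np.array([np.cos(h),np.sin(h)]);ty=np.array([np.cos(h-np.pi/2),np.sin(h-np.pi/2)])
b=onz(w,(309.5,89.5),82);s=onz(w,(317.5,109),54);d=(b-s)[:2]
s2=onz(w,(120+395/2,348/2),53.5)
e=[onz(w,(120+x/2,y/2),75) for x,y in ((218,304),(548,305))]
print(b,s,"tool dx,dy",d@ex,d@ty,"via rim",(b-s2)[:2]@ex-20,(b-s2)[:2]@ty, e, np.linalg.norm(e[1]-e[0]),"ear mid dy",((e[0]+e[1])/2-s)[:2]@ty,((e[0]+e[1])/2-s)[:2]@ex)
```

```text
[550.47  34.75  82.  ] [552.99  31.62  54.  ] tool dx,dy 3.4068477310332996 -2.1256022353147377 via rim 5.365920505852976 -2.121656849994703 [array([528.74,  15.79,  75.  ]), array([576.78,  21.43,  75.  ])] 48.374224724683145 ear mid dy -1.789677912943215 -12.889354601538983
```

Call:
carry_out --commands '[[[30,2,-1,0,0,0,0],[30,3.8,-2,0,0,0,0],[30,3.8,-2,2,0,0,0],[30,3.8,-2,4,0,0,0],[30,3.8,-2,5,0,0,0]]]'

```text
time: 9.6
tool_pos: [560.0, -48.6, 50.2]
tcp_rot: [-180.0, -0.0, 96.9]
ft_force: [-0.0, 0.4, -7.8]
finger_gap: 35.4
```

Call:
carry_out --commands '[[[30,0,0,0.8,0,0,0],[30,0,0,1.6,0,0,0],[30,0,0,1.6,0,0,0]]]'

```text
time: 9.98
tool_pos: [560.3, -48.6, 49.6]
tcp_rot: [180.0, 0.0, 96.9]
ft_force: [-5.1, 1.1, 0.3]
finger_gap: 35.1
```

Call:
carry_out --commands '[[[50,0,0,-1,0,0,0],[70,0,0,-1,0,0,0],[85,0,0,-1,0,0,0],[85,0,0,-1,0,0,0]]]'

```text
time: 10.48
tool_pos: [560.5, -48.6, 50.1]
tcp_rot: [180.0, 0.0, 96.9]
ft_force: [0.6, -0.7, -0.6]
finger_gap: 85.0
```

Run:
```python
from h import *
np.set_printoptions(suppress=True,precision=2)
s=r.sense();print(s["tool_pos"],s["tcp_rot"],s["ft_force"])
c=viewer.calibration("wrist");im=viewer.snapshot("wrist")[:,:,::-1];np.save("wrist4.npy",c,allow_pickle=True)
cv2.imwrite("pics/w4.png",cv2.resize(im[0:300,120:520],(800,600),interpolation=cv2.INTER_CUBIC))
```

```text
[560.48 -48.63  50.14] [179.97   0.01  96.89] [ 0.57 -0.75 -0.59]
```

View pics/w4.png

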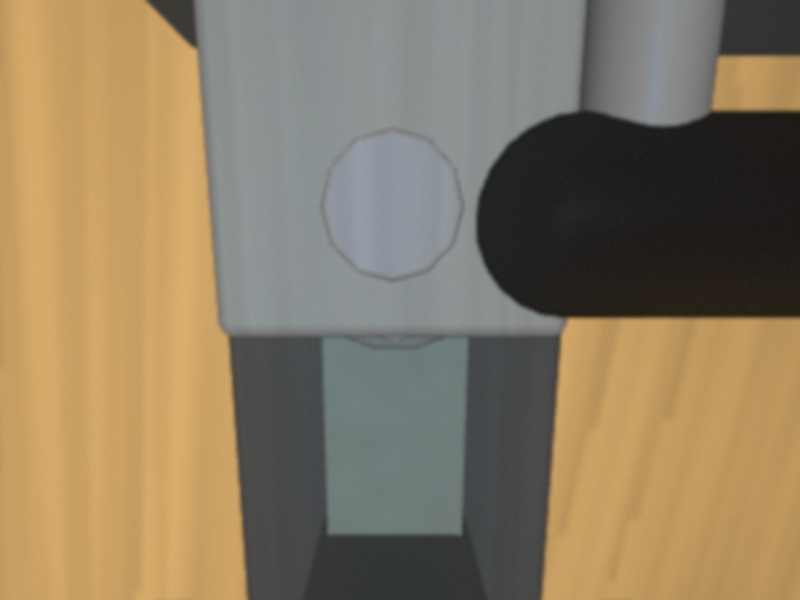

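Run:
```python
from h import *
np.set_printoptions(suppress=True,precision=2)
w=np.load("wrist4.npy",allow_pickle=True).item()
h=np.deg2rad(96.9);ex=np.array([np.cos(h),np.sin(h)]);ty=np.array([np.cos(h-np.pi/2),np.sin(h-np.pi/2)])
b=onz(w,(316.25,102),82);s=onz(w,(317.5,109),48)
e=onz(w,(120+393/2,333/2),75)[:2]+17*ex
s2=onz(w,(120+396/2,346/2),46)[:2]+20*ex
for q in (b[:2],e):
  for p in (s[:2],s2): print((q-p)@ex,(q-p)@ty)
# tilt of camera
print(np.rad2deg(np.arccos(abs(cv2.Rodrigues(w["rvec"])[0][2,2]))))
```

```text
0.005373847848783427 -0.38984726837259576
1.8994552142785965 -0.561618051544228
0.5444232207449692 -0.35757289654842217
2.438504587174782 -0.5293436797200544
17.80373389565093
```

Call:
carry_out --commands '[[[85,0,0,-30,0,0,0],[85,0,0,-80,0,0,0],[40,0,0,-125,0,0,0],[0,-45,0,-125,0,0,0],[0,-90,0,-125,0,0,0]]]'

```text
time: 11.15
tool_pos: [571.8, -138.7, 176.2]
tcp_rot: [179.9, 0.1, 97.0]
ft_force: [0.6, -0.0, -0.7]
finger_gap: 31.8
```

Call:
carry_out --commands '[[[0,-20,0,0,0,0,0],[0,-31,0,0,0,0,0],[0,-31,0,5,0,0,0],[0,-31,0,10,0,0,0],[0,-31,0,15,0,0,0]]]'

```text
time: 11.78
tool_pos: [574.6, -167.6, 159.2]
tcp_rot: [-180.0, -0.0, 97.0]
ft_force: [0.7, -0.9, -0.6]
finger_gap: 0.1
```

Run:
```python
from h import *
np.set_printoptions(suppress=True,precision=2)
s=r.sense();print(s["tool_pos"],s["tcp_rot"],s["ft_force"])
a=[]
for n,(x,y,w,h) in dict(wrist=(0,0,640,480),scene=(200,170,213,160)).items():
    c=viewer.calibration(n);im=viewer.snapshot(n)[:,:,::-1];np.save(n+"5.npy",c,allow_pickle=True)
    a.append(cv2.resize(im[y:y+h,x:x+w],(400,300) if n=="wrist" else (400,300),interpolation=cv2.INTER_AREA))
cv2.imwrite("pics/m5.png",np.hstack(a))
```

```text
[ 574.57 -167.59  159.22] [-179.97   -0.03   96.96] [ 0.68 -0.89 -0.57]
```

View pics/m5.png

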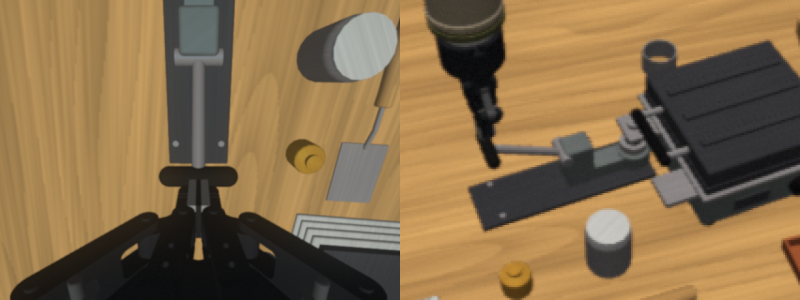

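Run:
```python
from h import *
np.set_printoptions(suppress=True,precision=2)
w=np.load("wrist5.npy",allow_pickle=True).item()
b=onz(w,(198*1.6,176*1.6),117)[:2];h=np.deg2rad(96.9);ex=np.array([np.cos(h),np.sin(h)]);ty=np.array([ex[1],-ex[0]])
d=b-np.array([574.6,-167.6]);print(b,d@ex,d@ty)
```

```text
[ 574.59 -166.8 ] 0.7977785292023404 0.08873874521226287
```

Call:
carry_out --commands '[[[0,0,0,12,0,0,0],[0,-1,0,19,0,0,0],[0,-2.5,0,24,0,0,0],[0,-4,0,29,0,0,0],[0,-5,0,34,0,0,0]]]' --grip_force 30

```text
time: 12.5
tool_pos: [575.6, -174.1, 126.0]
tcp_rot: [180.0, 0.0, 96.9]
ft_force: [0.1, -2.5, 1.9]
finger_gap: -0.2
```

Call:
carry_out --commands '[[[0,-1.3,0,5,0,0,0],[0,-2.4,0,10,0,0,0],[0,-3.5,0,14,0,0,0],[0,-4.3,0,19,0,0,0],[0,-4.8,0,24,0,0,0]]]'

```text
time: 13.12
tool_pos: [576.3, -178.8, 103.4]
tcp_rot: [179.9, 0.1, 96.9]
ft_force: [-5.1, -1.3, 14.7]
finger_gap: -0.2
```

Call:
carry_out --commands '[[[0,-0.2,0,5,0,0,0],[0,-0.3,0,10,0,0,0],[0,-0.1,0,15,0,0,0],[0,0.2,0,20,0,0,0],[0,0.5,0,24,0,0,0]]]'

```text
time: 13.75
tool_pos: [576.5, -180.0, 79.8]
tcp_rot: [179.9, 0.2, 96.9]
ft_force: [-4.9, -8.0, 14.4]
finger_gap: -0.1
```

Call:
carry_out --commands '[[[0,0,0,1.5,0,0,0],[0,0,0,3,0,0,0],[0,0,0,3.5,0,0,0],[0,0,0,3.5,0,0,0]]]'

```text
time: 14.25
tool_pos: [576.6, -179.9, 76.9]
tcp_rot: [179.9, 0.2, 96.9]
ft_force: [-7.4, -7.5, 18.5]
finger_gap: 0.3
```

Call:
carry_out --commands '[[[0,0,0,1,0,0,0],[0,0,0,2,0,0,0],[0,0,0,2,0,0,0]]]'

```text
time: 14.62
tool_pos: [576.7, -179.9, 76.0]
tcp_rot: [179.9, 0.2, 96.9]
ft_force: [-11.7, -4.9, 27.2]
finger_gap: -0.0
```

Run:
```python
from h import *
np.set_printoptions(suppress=True,precision=2)
s=r.sense();print(s["tool_pos"],s["ft_force"])
a=[]
for n,(x,y,w,h) in dict(wrist=(0,0,640,480),scene=(200,170,213,160)).items():
    im=viewer.snapshot(n)[:,:,::-1]
    a.append(cv2.resize(im[y:y+h,x:x+w],(400,300),interpolation=cv2.INTER_AREA))
cv2.imwrite("pics/m6.png",np.hstack(a))
```

```text
[ 576.7  -179.89   76.03] [-11.71  -4.88  27.19]
```

View pics/m6.png

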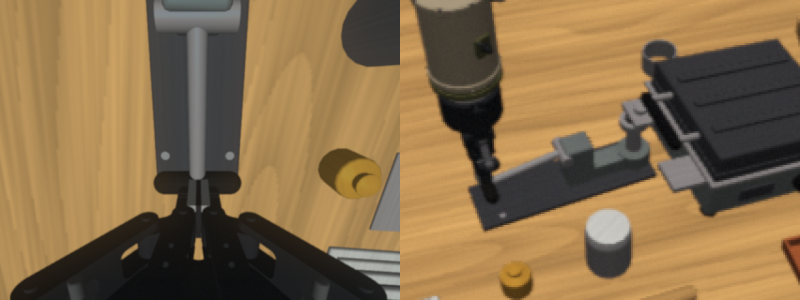

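Call:
carry_out --commands '[[[0,0,0,-4,0,0,0],[0,-0.3,0,-8,0,0,0],[0,-0.5,0,-13,0,0,0],[0,-0.6,0,-18,0,0,0],[0,-0.6,0,-23,0,0,0]]]'

```text
time: 15.35
tool_pos: [576.5, -179.2, 96.8]
tcp_rot: [179.9, 0.1, 96.9]
ft_force: [-2.4, -1.8, 9.9]
finger_gap: 0.1
```

Call:
carry_out --commands '[[[0,0.2,0,-4,0,0,0],[0,0.5,0,-8,0,0,0],[0,0.9,0,-11,0,0,0],[0,1.3,0,-14,0,0,0],[0,1.7,0,-17,0,0,0]]]'

```text
time: 15.98
tool_pos: [576.2, -176.4, 113.4]
tcp_rot: [179.9, -0.0, 96.9]
ft_force: [-2.6, 2.8, 10.4]
finger_gap: 0.1
```

Call:
carry_out --commands '[[[0,0.6,0,-3,0,0,0],[0,1.4,0,-6,0,0,0],[0,3,0,-11,0,0,0],[0,5,0,-16,0,0,0],[0,7,0,-21,0,0,0]]]'

```text
time: 16.6
tool_pos: [574.6, -169.6, 133.5]
tcp_rot: [-180.0, -0.0, 96.9]
ft_force: [-0.5, 0.1, 0.9]
finger_gap: -0.1
```

Call:
carry_out --commands '[[[0,1,0,-4,0,0,0],[0,2,0,-9,0,0,0],[0,2,0,-15,0,0,0],[0,2,0,-19,0,0,0],[0,2,0,-19,0,0,0]]]'

```text
time: 17.23
tool_pos: [574.9, -168.1, 152.9]
tcp_rot: [180.0, 0.0, 96.9]
ft_force: [0.2, -0.0, -0.5]
finger_gap: 0.2
```

Run:
```python
from h import *
a=[]
for n,(x,y,w,h) in dict(wrist=(0,0,640,480),scene=(200,170,213,160)).items():
    c=viewer.calibration(n);im=viewer.snapshot(n)[:,:,::-1]
    a.append(cv2.resize(im[y:y+h,x:x+w],(400,300),interpolation=cv2.INTER_AREA))
m=np.hstack(a);cv2.imwrite("pics/m7.png",np.vstack([m,cv2.imread("pics/m5.png")]))
```

```text
(no output)
```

View pics/m7.png

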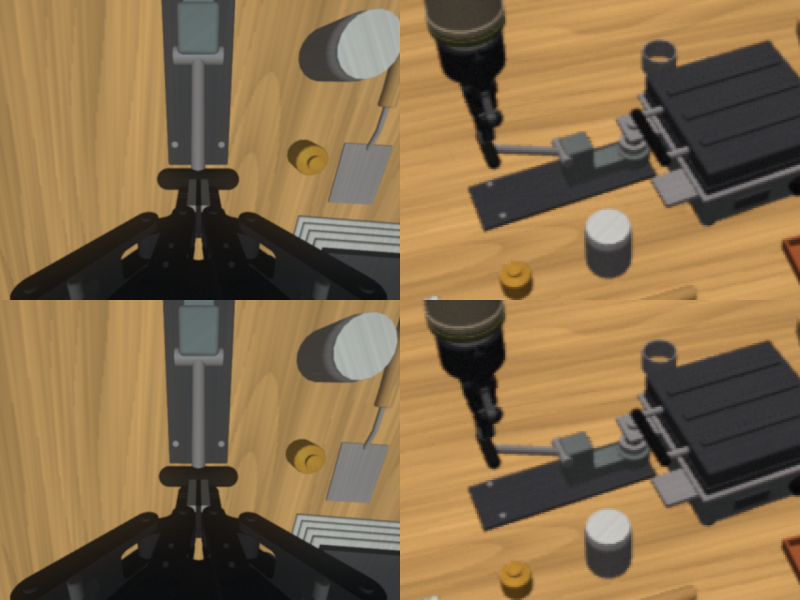

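Call:
carry_out --commands '[[[0,0,0,7,0,0,0],[0,-1,0,13,0,0,0],[0,-2.5,0,18,0,0,0],[0,-4,0,23,0,0,0],[0,-5,0,28,0,0,0]]]'

```text
time: 17.95
tool_pos: [575.4, -173.2, 124.3]
tcp_rot: [180.0, 0.0, 96.9]
ft_force: [-0.5, -2.9, 2.8]
finger_gap: 0.3
```

Call:
carry_out --commands '[[[0,-1.3,0,5,0,0,0],[0,-2.4,0,10,0,0,0],[0,-3.5,0,14,0,0,0],[0,-4.3,0,19,0,0,0],[0,-4.8,0,24,0,0,0]]]'

```text
time: 18.58
tool_pos: [576.1, -178.0, 101.8]
tcp_rot: [180.0, 0.0, 96.9]
ft_force: [-4.8, -1.0, 14.4]
finger_gap: 0.2
```

Call:
carry_out --commands '[[[0,-0.2,0,5,0,0,0],[0,-0.3,0,10,0,0,0],[0,-0.1,0,15,0,0,0],[0,0.2,0,20,0,0,0],[0,0.5,0,24,0,0,0]]]'

```text
time: 19.2
tool_pos: [576.3, -178.8, 78.1]
tcp_rot: [179.9, 0.2, 96.9]
ft_force: [-5.4, -6.7, 13.9]
finger_gap: -0.2
```

Call:
carry_out --commands '[[[0,0,0,1.5,0,0,0],[0,0,0,3,0,0,0],[0,0,0,4.5,0,0,0],[0,0,0,5.5,0,0,0],[0,0,0,5.5,0,0,0]]]'

```text
time: 19.82
tool_pos: [576.6, -178.8, 75.3]
tcp_rot: [179.9, 0.2, 96.9]
ft_force: [-15.4, -1.1, 33.4]
finger_gap: -0.4
```

Call:
carry_out --commands '[[[0,0,0,-0.6,0,0,0],[0,0,0,-1.3,0,0,0],[0,0,0,-1.3,0,0,0],[0,0,0,-1.3,0,0,0]]]'

```text
time: 20.32
tool_pos: [576.5, -178.8, 75.9]
tcp_rot: [179.9, 0.2, 96.9]
ft_force: [-12.2, -3.0, 26.8]
finger_gap: -0.1
```

Run:
```python
from h import *
np.set_printoptions(suppress=True,precision=2)
s=viewer.snapshot("scene");t=viewer.snapshot("top")[:,:,::-1];s=s[:,:,::-1]
q=r.sense();print(q["tool_pos"],q["ft_force"],q["qd"])
cv2.imwrite("pics/f.png",np.hstack([cv2.resize(s[150:330,190:430],(400,300),interpolation=cv2.INTER_CUBIC),cv2.resize(t[130:310,220:460],(400,300),interpolation=cv2.INTER_CUBIC)]))
```

```text
[ 576.49 -178.78   75.85] [-11.06  -3.24  26.87] [-0.1   0.   -0.09  0.06  0.08  0.01]
```

View pics/f.png

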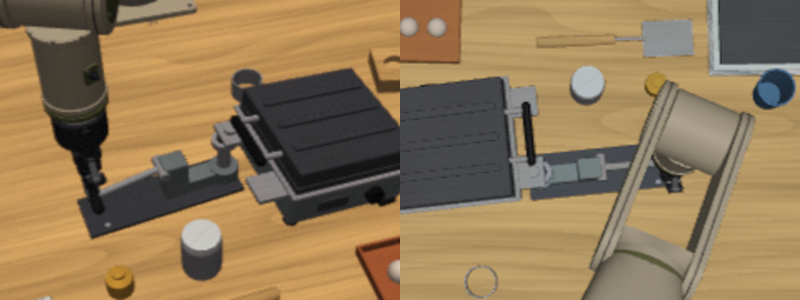

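The iron is raised on the jack with the handle held at its stop, the shell is shut, and the bystanders have not moved.

```bash
python3 -c "
from bench import r
print(r.hand_in())"
```

```text
the job is handed in; nothing more can be done
None
```

The job is handed in at about 20 s of the 67 s allowed, with the iron raised on the jack alone and the handle held down.

- **Shell:** I pushed it shut by its bar. It ended at the expected shut height, and the force rose stiffly to about 18 N, so the rims meet.
- **Jack placing:** I set it under the ear with the boss. The close-up wrist view put the saddle within about 1 mm of centre. A cruder estimate from the saddle's visible rim gave about 2 mm along the jack.
- **Trial stroke:** I pressed the handle to its stop, eased it all the way up under control and looked again. In the pictures the jack stood where it had before the stroke.
- **Final hold:** The handle is down on its stop with about 27 N on the bar. I backed off slightly from 33 N to stay under the limit. There is also about 11 N of sideways force on the tool, and nothing had slipped.

The last pictures show the iron lifted, the shell shut, the jack in place, and the nearby bystanders in view (tin, weight, spatula, cup, cutter) unmoved. The bowl was out of view in them, and only a corner of the mould showed. The robot went nowhere near either after its first move.

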